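# Set the bottles out on the stirrers by size

### The arm

A 6-joint arm with a two-finger parallel gripper is mounted at the origin on the work surface. World frame = base frame: x ahead of the robot, y to its left, z up, the work surface at z = 0. Lengths are in m, angles in rad, forces in N, time in s.
With the tool pointing down it reaches from about 0.325 to 0.925 m from the base axis. Payload 3.1 kg.
Tool frame: the origin (TCP) lies where the fingers leave the gripper's body, on its centre line; the fingertips stand 73 mm ahead of it and the grasp point (between the pads) lies 54 mm ahead of it; z points along the fingers, y is the line along which they close (so a half turn about z gives the same grasp; the last joint's range is limited). The gripper opens to 85 mm and grips with 20 to 120 N. Pads are 22 mm wide; open, the fingers measure 114 mm over their backs; the gripper's body (76 mm by 85 mm) begins 54 mm behind the grasp point. The pads swing forward as they close: fully open they stand 13 mm farther back than shut.
Start: joints at [-0.112, 0.217, 1.613, -0, 1.311, -0.112], TCP at [0.625, 0, 0.304] pointing down, gripper open.
Joint ranges: [-2.75, 2.75], [-0.78, 2.1], [0.31, 2.55], [-1.13, 4.27], [0.13, 2.63], [-2.58, 2.58]. Speed limits (rad/s): [2.79, 2.79, 3.14, 3.14, 3.14, 3.14].

### API

Orientations are given as a rotation vector (axis times angle).
In Python, from plant import env gives the robot as it stands.
- The arm moves only by the tool step_arm, never from a script. Its argument "increments" is a list of rows, each a list of 5 numbers: the gripper's target within -1 to 1 (shut at 1, half-way at 0, fully open at -1), then the shift along the tool's x, y, z in cm, then the turn about the tool's z in rad. A call has 1 to 20 rows; each row shifts and turns the commanded pose from where the row before left it, along the tool's axes as they then stand; what a row does not reach is not made up. A row lasts 1/8 s, in which the tool goes at most 62.5 mm and 10.7 degrees, less where a joint would pass 70% of its speed; a pose out of reach is approached as far as the arm can. A call is refused whole if a number of a shift passes 6.25 or a number of a turn 0.188, either way. A call with a gripper value outside its range is refused whole. The fingers move at their own pace and stop on an object; the grip force is fixed at half the most. Time passes only in rows, so rows that do not move let the fingers close. It gives the time, the measured TCP pose, the force and the opening at its end, in the units of the state.
- env.sense(): the state, without advancing time (a new reading comes with each control period).
- env.capture(name): name is "scene" or "side" or "wrist"; returns the picture (384x512x3 uint8, red, green, blue); there is no depth.
- env.camera_model(name): a dict with "fx", "fy", "cx", "cy" (pixels), "k1" (the pictures are not rectified: a ray, as slopes to the right and down, at radius r is drawn at 1 + k1 r^2 times it, then the intrinsics apply), "world_from_camera" (4x4, takes a point from camera to world coordinates). Camera axes: x right, y up, looking along -z (the intrinsics and any distortion apply to the point x, -y, -z); pixel columns grow to the right and rows downward; lengths in m; the calibration is good to about 2 mm. A picture is of the moment at which its call begins: read the wrist's pose just before it. camera_model takes no time and is no camera call; for the wrist camera it gives the pose at the moment of the call.
- env.finish_job(): hands the job in, once; it reports no verdict.
Trained networks look in the newest picture that a camera, given by its name, has taken for a name from the list of things; names that differ only in an ending like _2 or _b are one class to them, and where a whole thing is asked for, a point or a joint stands for the part that bears it (a point fixed in the world has none). Each returns a list of dicts, best first, with "confidence" (0 to 1); they miss things now and then, are a little off and sometimes report something else, mostly with a low value. They report only what shows in the picture. A call takes as long as a camera call.
- env.outline_of(label, camera): "region" (384x512 bool, what is visible of it) and "centre" ([column, row] in pixels, amid what is visible of it).
The state is a dict: "time_s": time; "q": joint angles; "qvel": joint speeds; "tau": joint torques, N m; "tcp_pos": TCP position; "tcp_rot": TCP orientation; "wrist_force": force on the tool from outside, world axes, zero at the start; "moment": the same for the moment, N m; "opening": opening from 0.0 (shut) to 1.0 (fully open).
Only numpy, scipy, OpenCV 4.12 (cv2) and the standard library are available. Lean on these libraries where they do the work, as an engineer would, in place of code of your own. Each camera call takes 0.05 s, during which the arm holds its last target. There are 200 camera calls.

### The job

Set the four capped amber bottles out for stirring: one on each of the four magnetic stirrers, in order of size along the row, with the smallest on the stirrer nearest the balance and the largest on the one farthest from it. Set each one down gently, upright and in the middle of its plate so that its stir bar will couple; none may be dropped or knocked over.

Things in the scene. Friction and masses are not known exactly. Their poses are not given: they have to be found in the camera images.
- bottle_25_mid (a point): The smallest of four loose amber glass laboratory bottles with blue screw caps and a white label band (25 ml): body 36 mm in diameter, 74 mm tall over the cap, cap 34 mm in diameter and 20 mm high, ribbed. This point is on the upright axis half-way up, 37 mm above the flat base; the middle of the cap lies 27 mm above this point. z points up along the axis. Mass about 70 g, give or take 40 %.
- bottle_50_mid (a point): The second smallest of four loose amber glass laboratory bottles with blue screw caps and a white label band (50 ml): body 46 mm in diameter, 91 mm tall over the cap, cap 41 mm in diameter and 23 mm high, ribbed. This point is on the upright axis half-way up, 45.5 mm above the flat base; the middle of the cap lies 34 mm above this point. z points up along the axis. Mass about 120 g, give or take 40 %.
- bottle_100_mid (a point): The second largest of four loose amber glass laboratory bottles with blue screw caps and a white label band (100 ml): body 56 mm in diameter, 110 mm tall over the cap, cap 52 mm in diameter and 26 mm high, ribbed. This point is on the upright axis half-way up, 55 mm above the flat base; the middle of the cap lies 42 mm above this point. z points up along the axis. Mass about 210 g, give or take 40 %.
- bottle_250_mid (a point): The largest of four loose amber glass laboratory bottles with blue screw caps and a white label band (250 ml): body 70 mm in diameter, 143 mm tall over the cap, cap 52 mm in diameter and 26 mm high, ribbed. This point is on the upright axis half-way up, 71.5 mm above the flat base; the middle of the cap lies 58.5 mm above this point. z points up along the axis. Mass about 450 g, give or take 40 %.
- stirrer_a_plate (a point): One of four identical compact magnetic stirrers (grey housing 108 mm deep, 96 mm wide, blue front panel with a black knob, white round plate 90 mm in diameter with two printed blue rings), fixed, standing in a row on the dark mat about 124 mm apart; which of them stands where in the row changes from start to start. This point is the centre of the flat plate on its upper face, 46 mm above the bench; z up, x points from the knob side to the rear.
- stirrer_b_plate (a point): One of four identical compact magnetic stirrers (grey housing 108 mm deep, 96 mm wide, blue front panel with a black knob, white round plate 90 mm in diameter with two printed blue rings), fixed, standing in a row on the dark mat about 124 mm apart; which of them stands where in the row changes from start to start. This point is the centre of the flat plate on its upper face, 46 mm above the bench; z up, x points from the knob side to the rear.
- stirrer_c_plate (a point): One of four identical compact magnetic stirrers (grey housing 108 mm deep, 96 mm wide, blue front panel with a black knob, white round plate 90 mm in diameter with two printed blue rings), fixed, standing in a row on the dark mat about 124 mm apart; which of them stands where in the row changes from start to start. This point is the centre of the flat plate on its upper face, 46 mm above the bench; z up, x points from the knob side to the rear.
- stirrer_d_plate (a point): One of four identical compact magnetic stirrers (grey housing 108 mm deep, 96 mm wide, blue front panel with a black knob, white round plate 90 mm in diameter with two printed blue rings), fixed, standing in a row on the dark mat about 124 mm apart; which of them stands where in the row changes from start to start. This point is the centre of the flat plate on its upper face, 46 mm above the bench; z up, x points from the knob side to the rear.
- mat: Dark grey rubber bench mat under the row, 490 x 130 x 2 mm, fixed. Origin: centre of its underside. Its y axis runs along the row of stirrers, its x axis across the row, away from the stirrers' knob side.
- balance: White laboratory balance, 260 mm deep, 200 mm wide, 82 mm tall, with a round steel pan and a dark display, fixed, beyond one end of the row: the left end at some starts, the right end at others (a white mini centrifuge with a clear dome, 100 mm tall, stands beyond the other end). Origin: centre of its underside.

How it is judged:
At the end, for the whole second after the job is handed in: Every bottle stands upright (within 4.5 degrees) and still on a stirrer plate, its axis within 14 mm of the plate's centre, one bottle to each stirrer, in order of size along the row from the smallest next to the balance to the largest farthest from it, all released (((y of balance in the frame of mat above 0 m and y of bottle_25_mid in the frame of mat between 0.141 and 0.231 m and y of bottle_50_mid in the frame of mat between 0.017 and 0.107 m and y of bottle_100_mid in the frame of mat between -0.107 and -0.017 m and y of bottle_250_mid in the frame of mat between -0.231 and -0.141 m) or (y of balance in the frame of mat below 0 m and y of bottle_25_mid in the frame of mat between -0.231 and -0.141 m and y of bottle_50_mid in the frame of mat between -0.107 and -0.017 m and y of bottle_100_mid in the frame of mat between 0.017 and 0.107 m and y of bottle_250_mid in the frame of mat between 0.141 and 0.231 m)) and (horizontal distance between bottle_25_mid and stirrer_a_plate below 0.014 m or horizontal distance between bottle_25_mid and stirrer_b_plate below 0.014 m or horizontal distance between bottle_25_mid and stirrer_c_plate below 0.014 m or horizontal distance between bottle_25_mid and stirrer_d_plate below 0.014 m) and height (world z) of bottle_25_mid between 0.077 and 0.089 m and angle between each of bottle_25_mid, bottle_50_mid, bottle_100_mid, bottle_250_mid's own z axis and vertical below 0.08 rad and linear speed of each of bottle_25, bottle_50, bottle_100, bottle_250 below 0.02 m/s and angular speed of each of bottle_25, bottle_50, bottle_100, bottle_250 below 0.2 rad/s and (horizontal distance between bottle_50_mid and stirrer_a_plate below 0.014 m or horizontal distance between bottle_50_mid and stirrer_b_plate below 0.014 m or horizontal distance between bottle_50_mid and stirrer_c_plate below 0.014 m or horizontal distance between bottle_50_mid and stirrer_d_plate below 0.014 m) and height (world z) of bottle_50_mid between 0.0855 and 0.0975 m and (horizontal distance between bottle_100_mid and stirrer_a_plate below 0.014 m or horizontal distance between bottle_100_mid and stirrer_b_plate below 0.014 m or horizontal distance between bottle_100_mid and stirrer_c_plate below 0.014 m or horizontal distance between bottle_100_mid and stirrer_d_plate below 0.014 m) and height (world z) of bottle_100_mid between 0.095 and 0.107 m and (horizontal distance between bottle_250_mid and stirrer_a_plate below 0.014 m or horizontal distance between bottle_250_mid and stirrer_b_plate below 0.014 m or horizontal distance between bottle_250_mid and stirrer_c_plate below 0.014 m or horizontal distance between bottle_250_mid and stirrer_d_plate below 0.014 m) and height (world z) of bottle_250_mid between 0.1115 and 0.1235 m); the robot touches nothing.
It fails at once if a bottle is tipped over (leans more than 35 degrees) (angle between any of bottle_25_mid, bottle_50_mid, bottle_100_mid, bottle_250_mid's own z axis and vertical above 0.61 rad).
It fails at once if a bottle is dropped or flung (moves faster than 0.45 m/s, a fall of about 10 mm, while the fingers do not hold it) ((linear speed of bottle_25 above 0.45 m/s and contact force between the fingers and bottle_25 below 0.2 N) or (linear speed of bottle_50 above 0.45 m/s and contact force between the fingers and bottle_50 below 0.2 N) or (linear speed of bottle_100 above 0.45 m/s and contact force between the fingers and bottle_100 below 0.2 N) or (linear speed of bottle_250 above 0.45 m/s and contact force between the fingers and bottle_250 below 0.2 N)).
It fails at once if a bottle is pressed hard against a stirrer (more than 80 N) (contact force between any of bottle_25, bottle_50, bottle_100, bottle_250 and stirrer_a above 80 N or contact force between any of bottle_25, bottle_50, bottle_100, bottle_250 and stirrer_b above 80 N or contact force between any of bottle_25, bottle_50, bottle_100, bottle_250 and stirrer_c above 80 N or contact force between any of bottle_25, bottle_50, bottle_100, bottle_250 and stirrer_d above 80 N).
It also fails if it takes over 104 s, if anything falls off the work surface, if the arm or the gripper's body presses on something with over 40 N, if the wrist force passes 120 N, or if a joint passes its speed limit or range.

## Working session

There is one attempt and no reset: what is moved stays moved. The work goes in short steps, Python scripts to look and compute and a tool call to move; the robot and the scene stay as the last step left them, time stands still between calls to the robot, and variables do not carry over. Pictures are saved under pics/ and viewed, on a budget of 14 in all, crops included, one or two more only if the job needs it, and the job is handed in when it is done.

Besides the shell and the picture viewer there is one more tool, called after ">>>" in YAML: its name, and indented under it one key for each argument. step_arm: Moves the arm, as the interface text tells. Its arguments: {"type":"object","properties":{"increments":{"type":"array"}},"required":["increments"]}

```bash
mkdir -p pics; cat > h.py <<'E'
import numpy as np, cv2
from plant import env
def ray(cam,uv,m=None):
    m=m or env.camera_model(cam); T=np.array(m["world_from_camera"])
    d=np.array([(uv[0]-m["cx"])/m["fx"],(uv[1]-m["cy"])/m["fy"]]); s=d.copy()
    for _ in range(20): s=d/(1+m["k1"]*(s@s))
    return T[:3,3],T[:3,:3]@np.array([s[0],-s[1],-1])
def onz(cam,uv,z,m=None):
    o,d=ray(cam,uv,m); return o+d*(z-o[2])/d[2]
def proj(cam,p,m=None):
    m=m or env.camera_model(cam); T=np.array(m["world_from_camera"])
    c=T[:3,:3].T@(np.array(p)-T[:3,3]); s=np.array([c[0],-c[1]])/-c[2]
    s=s*(1+m["k1"]*(s@s)); return np.array([m["fx"]*s[0]+m["cx"],m["fy"]*s[1]+m["cy"]])
def save(im,n): cv2.imwrite("pics/"+n+".png",im[:,:,::-1])
E
python3 - <<'E'
from h import *
a=env.capture("scene");b=env.capture("side")
c=env.capture("wrist")
save(a,"scene0");save(b,"side0");save(c,"wrist0")
for cam in("scene","side"):
    print(cam,np.round(env.camera_model(cam)["world_from_camera"],2).tolist())
    for l in("bottle_25_mid","bottle_50_mid","bottle_100_mid","bottle_250_mid","stirrer_a_plate","balance"):
        for r in env.outline_of(l,cam):
            y,x=np.nonzero(r["region"])
            if len(x): print(l,round(r["confidence"],2),np.round(r["centre"]),x.min(),x.max(),y.min(),y.max(),len(x))
print(env.sense())
E
```

```text
scene [[0.85, -0.3, 0.43, 1.07], [0.52, 0.51, -0.68, -0.86], [-0.02, 0.81, 0.59, 0.78], [0.0, 0.0, 0.0, 1.0]]
bottle_25_mid 0.53 [206. 203.] 199 211 195 218 246
bottle_25_mid 0.33 [250. 220.] 230 272 204 236 974
bottle_50_mid 0.53 [248. 163.] 240 252 151 177 296
bottle_100_mid 0.64 [152. 230.] 140 162 210 247 649
bottle_250_mid 0.69 [256. 144.] 248 265 123 160 417
bottle_250_mid 0.37 [210. 309.] 144 277 260 363 8051
stirrer_a_plate 0.66 [230. 245.] 207 252 227 262 1111
balance 0.78 [209. 309.] 144 278 259 365 8304
side [[0.99, 0.11, -0.11, 0.39], [-0.15, 0.64, -0.75, -0.9], [-0.01, 0.76, 0.65, 0.81], [0.0, 0.0, 0.0, 1.0]]
bottle_25_mid 0.74 [222. 222.] 215 230 210 239 403
bottle_100_mid 0.9 [208. 281.] 191 220 258 308 1223
bottle_250_mid 0.82 [194. 126.] 181 204 102 148 878
stirrer_a_plate 0.92 [296. 247.] 267 323 228 270 1807
stirrer_a_plate 0.49 [208. 283.] 192 220 258 308 1222
balance 0.73 [366. 325.] 294 439 269 379 12366
balance 0.17 [268. 184.] 250 296 166 197 1170
{'time_s': 0.75, 'q': array([-1.12205866e-01,  2.16849480e-01,  1.61340011e+00,  2.53933067e-05,
        1.31129565e+00, -1.12192665e-01]), 'qvel': array([-9.28676699e-04,  2.28279754e-04, -1.43158746e-03,  4.13748437e-04,
       -4.50982135e-06,  7.97066069e-05]), 'tau': array([-1.38321620e-04, -3.96787441e+01, -3.04209173e+01, -2.99778787e-05,
        4.58322465e-04, -7.69773493e-06]), 'tcp_pos': array([6.25013093e-01, 2.27649761e-05, 3.03931571e-01]), 'tcp_rot': array([2.22144798e+00, 2.22140418e+00, 7.65717881e-05]), 'wrist_force': array([-0.01798241,  0.52127854, -0.27438031]), 'moment': array([-0.06130867, -0.05810079,  0.00380757]), 'opening': 1.000092952662856}
```

```bash
python3 - <<'E'
import cv2,numpy as np
a=cv2.imread("pics/scene0.png");b=cv2.imread("pics/side0.png")
cv2.imwrite("pics/sA.png",cv2.resize(a[90:390,100:400],(800,600) ) if 0 else cv2.resize(a[90:384,110:400],None,fx=2,fy=2))
cv2.imwrite("pics/sB.png",cv2.resize(b[80:380,110:450],None,fx=2,fy=2)[:600])
E
```

```text
(no output)
```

View pics/sA.png

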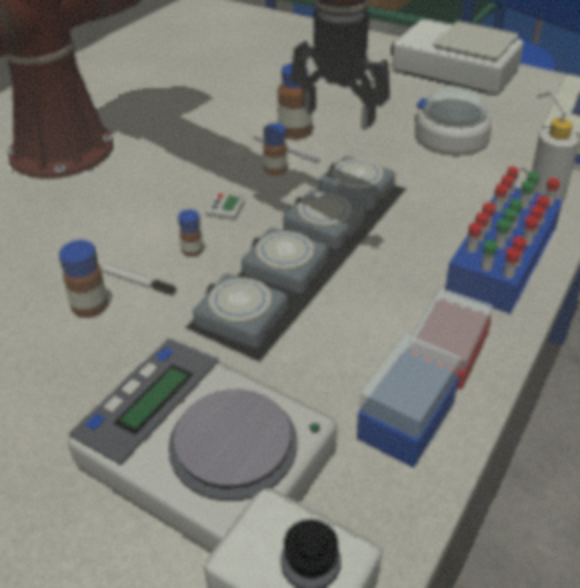

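View pics/sB.png

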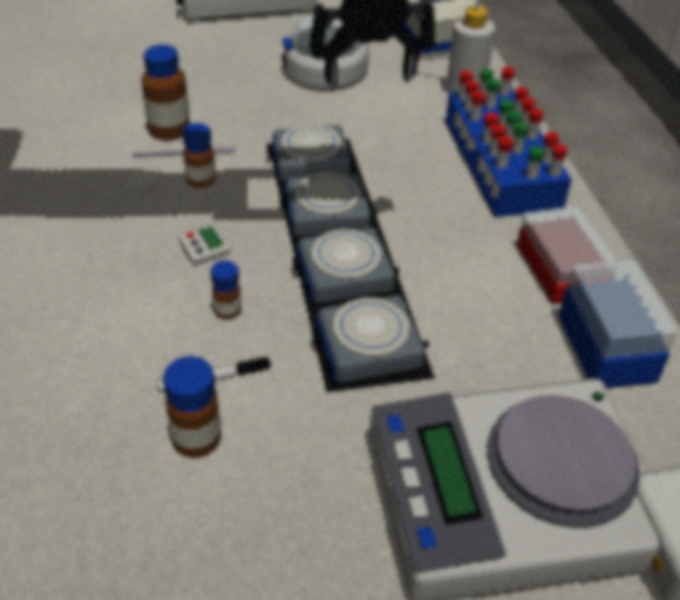

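The side view shows the balance at the near (-y) end. At full-image side pixels, the cap tops are at 250 (190,106), 50 (208,145), 25 (222,214) and 100 (205,265). The plates run (295,242), (282,206), (274,175), (266,150), starting from the balance. The scene view agrees; there the gripper partly hides the 250 cap.

```bash
python3 - <<'E'
from h import *
B={"25":(.074,(222.5,214),(204.5,198.5)),"50":(.091,(208.5,145.5),(247,155.5)),"100":(.110,(205,265),(149.5,216)),"250":(.143,(190,106.5),(255,126))}
P=[((295.5,242.5),(230,239.5)),((282.5,206.5),(253,214.5)),((274,175),(272.5,194)),((266.5,150),(288.5,177.5))]
for k,(z,s,c) in B.items(): print(k,onz("side",s,z).round(4)[:2],onz("scene",c,z).round(4)[:2])
for s,c in P: print(onz("side",s,.046).round(4)[:2],onz("scene",c,.046).round(4)[:2])
m=env.camera_model("wrist");print({k:v for k,v in m.items() if k!="world_from_camera"});print(np.round(m["world_from_camera"],3))
E
```

```text
25 [ 0.4264 -0.1211] [ 0.4327 -0.1261]
50 [0.414  0.1503] [0.4217 0.144 ]
100 [ 0.374  -0.3035] [ 0.3799 -0.3097]
250 [0.3724 0.2903] [0.3771 0.2747]
[ 0.5879 -0.2162] [ 0.5908 -0.2174]
[ 0.5829 -0.0893] [ 0.5883 -0.0875]
[0.5857 0.0413] [0.5878 0.0371]
[0.586  0.1628] [0.5883 0.1521]
{'fx': 290.8133073407195, 'fy': 290.8133073407195, 'cx': 261.5539460294509, 'cy': 191.79778550194436, 'k1': 0.004841737046908652}
[[ 1.    -0.001 -0.001  0.625]
 [ 0.001  0.952  0.305  0.079]
 [ 0.    -0.305  0.952  0.374]
 [ 0.     0.     0.     1.   ]]
```

View pics/wrist0.png

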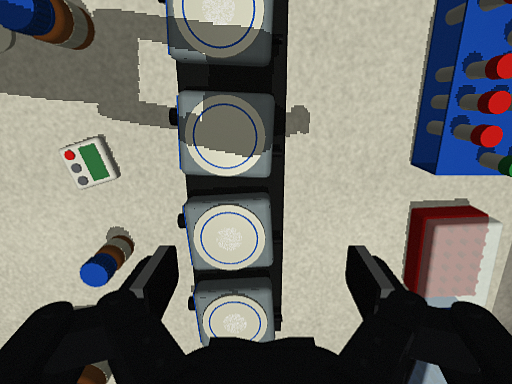

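The wrist view shows the plates at (218,10), (225,135), (229,238), (236,322) and the 25 cap at (95,273). Image right is world +x and image up is world +y, so tool x is world +y and tool y is world +x.

```bash
python3 - <<'E'
from h import *
for p in [(218,10),(225,135.5),(229,238),(236,322)]: print(onz("wrist",p,.046).round(4))
print(onz("wrist",(95.5,273.5),.074).round(4))
print("grasp pt px",proj("wrist",[.625,0,.25]))
E
```

```text
[0.5825 0.1618 0.046 ]
[0.5848 0.0396 0.046 ]
[ 0.585  -0.0869  0.046 ]
[ 0.5905 -0.2152  0.046 ]
[ 0.4284 -0.1194  0.074 ]
grasp pt px [260.50144278 267.85217523]
```

>>> step_arm:
  increments:
    - [-1,-3,-5,0,0]
    - [-1,-3,-5,0,0]
    - [-1,-3,-5,0,0]
    - [-1,-3,-4.5,-2,0]
    - [-1,0,0,-3,0]
    - [-1,0,0,-3,0]
    - [-1,0,0,0,0]
    - [-1,0,0,0,0]

```text
time_s: 1.75
tcp_pos: [0.4298, -0.1198, 0.3832]
tcp_rot: [-2.221, -2.221, 0.001]
wrist_force: [0.4, 0.5, -0.1]
opening: 1.002
```

>>> step_arm:
  increments:
    - [-1,0,0,5,0]
    - [-1,0,0,5,0]
    - [-1,0,0,4,0]
    - [-1,0,0,3,0]
    - [-1,0,0,0,0]
    - [-1,0,0,0,0]

```text
time_s: 2.5
tcp_pos: [0.4302, -0.1199, 0.2142]
tcp_rot: [2.221, 2.222, 0.0]
wrist_force: [0.7, -0.3, -0.9]
opening: 0.998
```

```bash
cat > look.py <<'E'
import sys
from h import *
# find blue cap of given top height nearest the grasp axis
z,name=float(sys.argv[1]),sys.argv[2]
p=env.sense()["tcp_pos"]; m=env.camera_model("wrist"); im=env.capture("wrist"); save(im,name)
h=cv2.cvtColor(im,cv2.COLOR_RGB2HSV)
k=cv2.inRange(h,(100,120,40),(125,255,255))
n,l,st,c=cv2.connectedComponentsWithStats(k)
for i in range(1,n):
    if st[i,4]>300: 
        q=onz("wrist",c[i],z,m); q0=onz("wrist",c[i],z-.010,m)
        print(c[i].round(),st[i],q.round(4)[:2],"mid-cap",q0.round(4)[:2],"d_mm",((q-p)*1000).round(1)[:2])
print(p.round(4), proj("wrist",[p[0],p[1],z],m).round())
E
python3 look.py .074 w25
```

```text
[384.  24.] [374   0  20  50 411] [0.5092 0.0045] mid-cap [0.5129 0.0066] d_mm [ 78.9 124.4]
[371. 152.] [363 107  17  97 677] [ 0.5102 -0.0782] mid-cap [ 0.514 -0.08 ] d_mm [80.  41.7]
[447. 150.] [403 112  89  86 458] [ 0.565  -0.0763] mid-cap [ 0.5714 -0.078 ] d_mm [134.8  43.6]
[254. 203.] [ 232  179   44   48 1551] [ 0.4247 -0.1179] mid-cap [ 0.4245 -0.1215] d_mm [-5.5  2.1]
[ 0.4302 -0.1199  0.2142] [261. 206.]
```

View pics/w25.png

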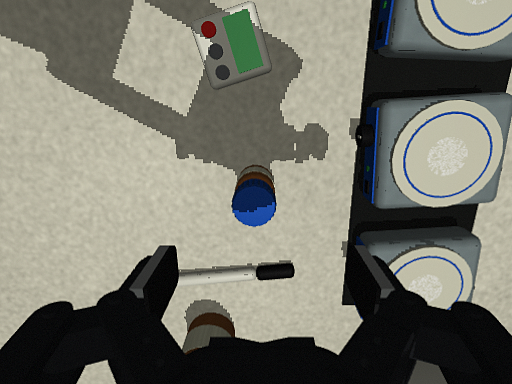

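The 25 cap top is at (254,206), 5.5 mm off the grasp axis in x. I'll descend to it and grip.

>>> step_arm:
  increments:
    - [-1,0,-0.55,1,0]
    - [-1,0,0,3,0]
    - [-1,0,0,3,0]
    - [-1,0,0,2.2,0]
    - [-1,0,0,0,0]
    - [-1,0,0,0,0]
    - [0.3,0,0,0,0]
    - [1,0,0,0,0]
    - [1,0,0,0,0]
    - [1,0,0,0,0]
    - [1,0,0,0,0]
    - [1,0,0,0,0]
    - [1,0,0,0,0]
    - [1,0,0,0,0]

```text
time_s: 4.3
tcp_pos: [0.4249, -0.1202, 0.1227]
tcp_rot: [2.221, 2.221, 0.0]
wrist_force: [-1.0, 0.6, 5.0]
opening: 0.374
```

>>> step_arm:
  increments:
    - [1,0,0,-1,0]
    - [1,0,0,-2,0]
    - [1,0,0,-3,0]
    - [1,0,0,-3,0]
    - [1,0,0,-1,0]
    - [1,-1,1.5,0,0]
    - [1,-2,3.5,0,0]
    - [1,-2,4,0,0]
    - [1,-2,4,0,0]
    - [1,-1.5,2.5,0,0]
    - [1,-1,1,0,0]
    - [1,0,0,0,0]
    - [1,0,0,0,0]
    - [1,0,0,0,0]

```text
time_s: 6.05
tcp_pos: [0.5886, -0.2143, 0.2218]
tcp_rot: [-2.221, -2.221, 0.0]
wrist_force: [0.4, 0.6, -0.1]
opening: 0.378
```

```bash
cat > plates.py <<'E'
import sys
from h import *
# plates from the network outlines: convex hull -> ellipse -> plane z=.046
p=env.sense()["tcp_pos"]; m=env.camera_model("wrist"); im=env.capture("wrist"); save(im,sys.argv[1])
for r in env.outline_of("stirrer_a_plate","wrist"):
    k=r["region"].astype(np.uint8); y,x=np.nonzero(k)
    if len(x)>300: print(round(r["confidence"],2),np.round(r["centre"]),x.min(),x.max(),y.min(),y.max())
# rim circle fit: bright low-saturation pixels
h=cv2.cvtColor(im,cv2.COLOR_RGB2HSV); 
print(p.round(4),"axis px z=.046",proj("wrist",[p[0],p[1],.046],m).round())
E
python3 plates.py wp25
```

```text
0.9 [258. 174.] 187 328 130 237
[ 0.5886 -0.2143  0.2218] axis px z=.046 [261. 192.]
```

View pics/wp25.png

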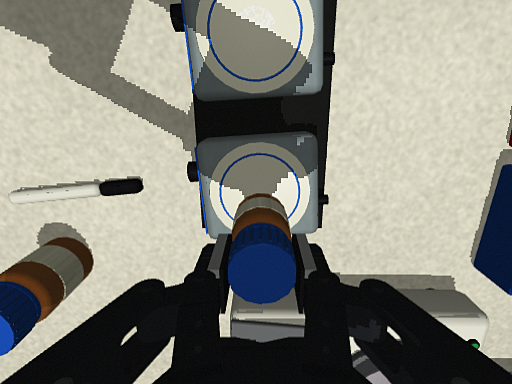

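```bash
python3 - <<'E'
from h import *
p=env.sense()["tcp_pos"]
for dx,dy in((45,0),(-45,0),(0,45),(0,-45),(0,165),(0,125),(0,85)): print(dx,dy,proj("wrist",[p[0]+dx/1e3,p[1]+dy/1e3,.046]).round(1))
im=cv2.imread("pics/wp25.png"); h=cv2.cvtColor(im,cv2.COLOR_BGR2HSV)
print(im[192,180:340:2].tolist()); print(im[125:160,255].tolist()); print(im[80:110,262].tolist())
E
```

```text
45 0 [311.7 191.8]
-45 0 [210.4 191.7]
0 45 [261.1 140.8]
0 -45 [261.  237.5]
0 165 [261.2 -28.4]
0 125 [261.1  34.4]
0 85 [261.1  90.5]
[[187, 207, 211], [203, 223, 226], [203, 223, 225], [193, 213, 215], [193, 213, 215], [187, 206, 210], [188, 206, 210], [186, 206, 210], [188, 208, 211], [196, 220, 224], [104, 42, 17], [58, 66, 65], [116, 119, 108], [132, 131, 120], [149, 149, 135], [218, 242, 245], [208, 228, 229], [207, 227, 228], [208, 228, 230], [210, 241, 248], [191, 68, 5], [210, 241, 247], [211, 230, 231], [213, 231, 232], [211, 230, 231], [213, 231, 231], [213, 231, 232], [214, 231, 232], [214, 232, 232], [217, 235, 235], [225, 242, 242], [98, 114, 116], [101, 117, 117], [102, 117, 119], [106, 121, 122], [104, 120, 121], [105, 120, 121], [108, 123, 123], [113, 128, 126], [115, 129, 130], [115, 130, 129], [112, 127, 125], [113, 126, 126], [110, 123, 124], [107, 121, 122], [103, 118, 118], [87, 103, 103], [70, 88, 88], [241, 245, 245], [222, 236, 237], [219, 234, 235], [220, 235, 236], [221, 235, 236], [220, 235, 236], [220, 235, 236], [219, 234, 236], [220, 235, 236], [219, 
[... 655 characters left out ...]
, [106, 121, 122], [102, 118, 120], [104, 119, 120], [105, 120, 121], [105, 121, 121], [104, 119, 121], [107, 123, 125], [106, 130, 133], [97, 66, 57], [94, 22, 0], [102, 86, 76], [105, 121, 119], [103, 121, 122], [104, 119, 119], [106, 120, 122]]
[[99, 46, 19], [108, 121, 122], [111, 130, 131], [108, 125, 127], [109, 124, 126], [107, 121, 122], [107, 124, 125], [106, 122, 121], [108, 124, 124], [109, 125, 125], [109, 124, 126], [112, 127, 129], [89, 102, 103], [59, 61, 57], [50, 50, 44], [49, 50, 46], [45, 44, 41], [30, 31, 28], [13, 16, 15], [6, 5, 4], [13, 15, 14], [12, 12, 13], [10, 15, 12], [14, 13, 15], [11, 11, 12], [11, 13, 10], [13, 14, 15], [13, 14, 14], [11, 12, 11], [12, 14, 13]]
```

>>> step_arm:
  increments:
    - [1,-0.1,-0.1,1,0]
    - [1,0,0,2,0]
    - [1,0,0,1.3,0]
    - [1,0,0,0.6,0]
    - [1,0,0,0.2,0]
    - [1,0,0,0.1,0]
    - [1,0,0,0.1,0]
    - [1,0,0,0,0]
    - [1,0,0,0,0]

```text
time_s: 7.28
tcp_pos: [0.5887, -0.216, 0.1692]
tcp_rot: [2.221, 2.221, 0.0]
wrist_force: [0.6, 0.4, -0.3]
opening: 0.377
```

>>> step_arm:
  increments:
    - [1,0,0,0.1,0]
    - [1,0,0,0.1,0]
    - [1,0,0,0,0]
    - [1,0,0,0,0]

```text
time_s: 7.78
tcp_pos: [0.5888, -0.2162, 0.1688]
tcp_rot: [2.221, 2.221, -0.0]
wrist_force: [-1.5, 0.7, 7.0]
opening: 0.379
```

>>> step_arm:
  increments:
    - [0.1,0,0,0,0]
    - [-0.2,0,0,0,0]
    - [-0.5,0,0,0,0]
    - [-1,0,0,0,0]
    - [-1,0,0,0,0]
    - [-1,0,0,-1.5,0]
    - [-1,0,0,-3,0]
    - [-1,0,0,-3.5,0]
    - [-1,2,-1,0,0]
    - [-1,4,-2,0,0]
    - [-1,5,-2.4,0,0]
    - [-1,5,-2.4,0,0]
    - [-1,5,-2.4,0,0]
    - [-1,5,-2.4,0,0]
    - [-1,5,-2.4,0,0]
    - [-1,4,-1.6,0,0]
    - [-1,1.4,-0.6,0,0]
    - [-1,0,0,0,0]
    - [-1,0,0,0,0]

```text
time_s: 10.15
tcp_pos: [0.4173, 0.1472, 0.2473]
tcp_rot: [2.222, 2.22, 0.0]
wrist_force: [0.8, -0.3, -0.3]
opening: 1.0
```

```bash
python3 look.py .091 w50
```

```text
[182.   8.] [144   0  70  22 896] [0.3641 0.2843] mid-cap [0.3617 0.2869] d_mm [-53.2 137.1]
[370. 154.] [360 117  21  86 476] [0.5027 0.1842] mid-cap [0.5065 0.1823] d_mm [85.4 37. ]
[434. 162.] [396 129  77  74 343] [0.5541 0.1778] mid-cap [0.5601 0.1757] d_mm [136.8  30.7]
[255. 186.] [ 230  160   50   53 1974] [0.4122 0.1578] mid-cap [0.412  0.1548] d_mm [-5.1 10.7]
[0.4173 0.1472 0.2473] [261. 199.]
```

View pics/w50.png

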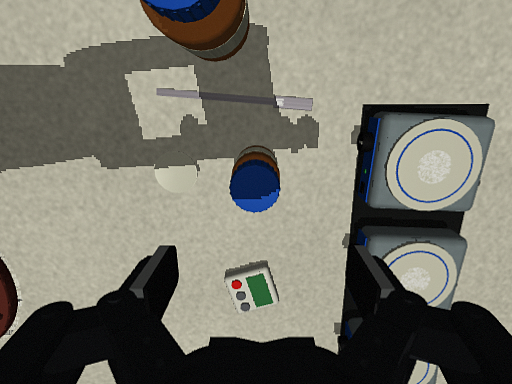

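The 50 cap is at (255,188), 5 mm off in x and 9 mm in y. I'll correct and grip.

>>> step_arm:
  increments:
    - [-1,0.85,-0.5,1,0]
    - [-1,0,0,3,0]
    - [-1,0,0,3.2,0]
    - [-1,0,0,3,0]
    - [-1,0,0,1,0]
    - [-1,0,0,0,0]
    - [-1,0,0,0,0]
    - [0.3,0,0,0,0]
    - [1,0,0,0,0]
    - [1,0,0,0,0]
    - [1,0,0,0,0]
    - [1,0,0,0,0]
    - [1,0,0,0,0]
    - [1,0,0,0,0]

```text
time_s: 11.95
tcp_pos: [0.412, 0.1567, 0.1358]
tcp_rot: [2.221, 2.221, 0.001]
wrist_force: [-2.8, -0.7, 7.0]
opening: 0.465
```

>>> step_arm:
  increments:
    - [1,0,0,-1,0]
    - [1,0,0,-2,0]
    - [1,0,0,-3,0]
    - [1,0,0,-3,0]
    - [1,0,0,-1,0]
    - [1,-1.5,1,0,0]
    - [1,-3,2,0,0]
    - [1,-4,3,0,0]
    - [1,-4,3,0,0]
    - [1,-4,3,0,0]
    - [1,-4,3,0,0]
    - [1,-2.5,1.6,0,0]
    - [1,-1.3,0.8,0,0]
    - [1,0,0,0,0]
    - [1,0,0,0,0]
    - [1,0,0,0,0]

```text
time_s: 13.95
tcp_pos: [0.5849, -0.0853, 0.2348]
tcp_rot: [-2.219, -2.222, 0.0]
wrist_force: [-0.3, 0.1, -1.8]
opening: 0.461
```

```bash
cat > plates.py <<'E'
import sys
from h import *
from scipy.optimize import least_squares
# plate centre near axis: fit 41-45mm circle's edge by bright/dark: use network region's boundary above the held bottle
p=env.sense()["tcp_pos"]; m=env.camera_model("wrist"); im=env.capture("wrist"); save(im,sys.argv[1])
for r in env.outline_of("stirrer_a_plate","wrist"):
    k=r["region"].astype(np.uint8); y,x=np.nonzero(k)
    if len(x)<300: continue
    # upper boundary + left/right extremes -> world points at z=.046, fit r=.045
    pts=[(c,y[x==c].min()) for c in range(x.min()+3,x.max()-2,3)]
    W=np.array([onz("wrist",q,.046,m)[:2] for q in pts if q[1]>2])
    if len(W)<8: continue
    f=least_squares(lambda c:np.hypot(*(W-c).T)-.045,W.mean(0)-[0,.03],loss="soft_l1",f_scale=.001)
    print(round(r["confidence"],2),x.min(),x.max(),y.min(),y.max(),"centre",f.x.round(4),"d_cm",((f.x-p[:2])*100).round(2),"rms_mm",np.sqrt(np.mean(f.fun**2))*1e3)
print(p.round(4),"axis px z=.046",proj("wrist",[p[0],p[1],.046],m).round())
E
python3 plates.py wp50
```

```text
Traceback (most recent call last):
  File "plates.py", line 10, in <module>
    pts=[(c,y[x==c].min()) for c in range(x.min()+3,x.max()-2,3)]
            ~~~~~~~~~~~^^
ValueError: zero-size array to reduction operation minimum which has no identity
```

View pics/wp50.png

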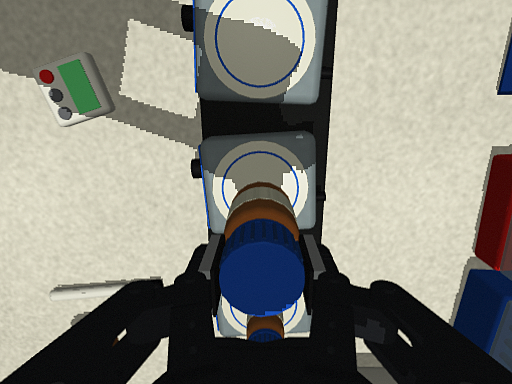

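```bash
sed -i 's/in range(x.min()+3,x.max()-2,3)/in range(x.min()+3,x.max()-2,3) if (x==c).any()/; s/<300/<200/' plates.py; cat > edge.py <<'E'
import sys
from h import *
# white-plate edges along row/column in saved wrist image; plate rim = jump grey->white
n,row,col=sys.argv[1],int(sys.argv[2]),int(sys.argv[3]); im=cv2.imread(f"pics/{n}.png").astype(int)
w=(im[:,:,2]-im[:,:,0])  # plate is warm, housing cool
print("row",[(c,int(w[row,c]),int(im[row,c,1])) for c in list(range(196,224,2))+list(range(296,324,2))])
print("col",[(r,int(w[r,col]),int(im[r,col,1])) for r in range(128,166,2)])
p=env.sense()["tcp_pos"]
for dx,dy in((45,0),(-45,0),(0,45)): print(dx,dy,proj("wrist",[p[0]+dx/1e3,p[1]+dy/1e3,.046]).round(1))
E
python3 edge.py wp50 187 262; python3 plates.py wp50b
```

```text
row [(196, 23, 217), (198, 22, 215), (200, 25, 210), (202, 46, 226), (204, -147, 62), (206, -5, 113), (208, -11, 128), (210, -14, 138), (212, 16, 144), (214, 21, 230), (216, 21, 228), (218, 19, 229), (220, 32, 237), (222, -184, 70), (296, 31, 255), (298, -195, 64), (300, 22, 239), (302, 16, 234), (304, 17, 234), (306, 18, 237), (308, -1, 166), (310, -14, 136), (312, -9, 122), (314, -10, 118), (316, 0, 9), (318, 0, 12), (320, 2, 12), (322, -1, 26)]
col [(128, -3, 9), (130, 1, 14), (132, 1, 14), (134, -3, 54), (136, -5, 58), (138, -5, 69), (140, 8, 79), (142, 16, 124), (144, 16, 120), (146, 15, 118), (148, 18, 120), (150, 27, 128), (152, -95, 22), (154, 22, 126), (156, 17, 120), (158, 16, 121), (160, 15, 119), (162, 17, 119), (164, 16, 119)]
45 0 [309.4 187.6]
-45 0 [212.7 187.4]
0 45 [261.1 138.8]
0.82 216 311 294 335 centre [ 0.5917 -0.2475] d_cm [  0.66 -16.19] rms_mm 11.151645728217849
[ 0.5852 -0.0856  0.235 ] axis px z=.046 [261. 187.]
```

>>> step_arm:
  increments:
    - [1,-0.1,-0.1,1,0]
    - [1,0,0,2,0]
    - [1,0,0,1.3,0]
    - [1,0,0,0.6,0]
    - [1,0,0,0.2,0]
    - [1,0,0,0.1,0]
    - [1,0,0,0.1,0]
    - [1,0,0,0,0]
    - [1,0,0,0,0]

```text
time_s: 15.28
tcp_pos: [0.5847, -0.0875, 0.1822]
tcp_rot: [2.221, 2.221, 0.0]
wrist_force: [0.2, 0.8, -2.1]
opening: 0.465
```

>>> step_arm:
  increments:
    - [1,0,0,0.1,0]
    - [1,0,0,0,0]
    - [1,0,0,0,0]

```text
time_s: 15.65
tcp_pos: [0.5848, -0.0876, 0.1818]
tcp_rot: [2.221, 2.221, 0.0]
wrist_force: [-2.5, 0.4, 5.5]
opening: 0.463
```

>>> step_arm:
  increments:
    - [0.1,0,0,0,0]
    - [-0.2,0,0,0,0]
    - [-0.5,0,0,0,0]
    - [-1,0,0,0,0]
    - [-1,0,0,0,0]
    - [-1,0,0,-1.5,0]
    - [-1,0,0,-3,0]
    - [-1,0,0,-3.5,0]
    - [-1,-1.5,-1.5,-0.5,0]
    - [-1,-3.5,-3.5,0,0]
    - [-1,-4,-4,0,0]
    - [-1,-4,-4,0,0]
    - [-1,-4,-4,0,0]
    - [-1,-3,-2.5,0,0]
    - [-1,-1.7,-1.3,0,0]
    - [-1,0,0,0,0]
    - [-1,0,0,0,0]

```text
time_s: 17.77
tcp_pos: [0.3761, -0.304, 0.2654]
tcp_rot: [-2.221, -2.22, -0.001]
wrist_force: [-0.6, 0.7, 1.0]
opening: 1.0
```

```bash
python3 look.py .110 w100
```

```text
[255. 200.] [ 223  167   64   65 3057] [ 0.371  -0.3047] mid-cap [ 0.3708 -0.3082] d_mm [-5.1 -0.7]
[ 0.3761 -0.304   0.2654] [261. 200.]
```

View pics/w100.png

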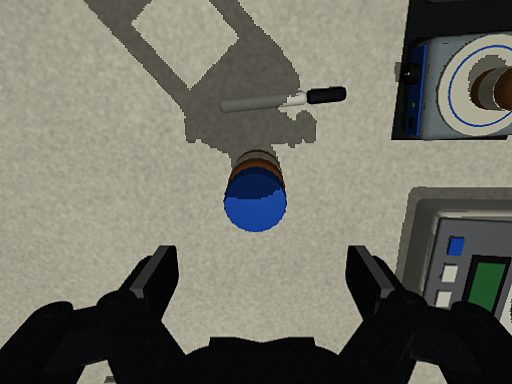

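The 100 cap is at (255,200), -5 mm in x and clear of the balance. I'll correct and grip.

>>> step_arm:
  increments:
    - [-1,-0.1,-0.5,1,0]
    - [-1,0,0,3,0]
    - [-1,0,0,3.2,0]
    - [-1,0,0,3,0]
    - [-1,0,0,1,0]
    - [-1,0,0,0,0]
    - [-1,0,0,0,0]
    - [0.3,0,0,0,0]
    - [1,0,0,0,0]
    - [1,0,0,0,0]
    - [1,0,0,0,0]
    - [1,0,0,0,0]
    - [1,0,0,0,0]
    - [1,0,0,0,0]

```text
time_s: 19.58
tcp_pos: [0.3719, -0.3061, 0.1552]
tcp_rot: [2.22, 2.22, -0.001]
wrist_force: [-2.0, 0.4, 4.5]
opening: 0.589
```

>>> step_arm:
  increments:
    - [1,0,0,-1,0]
    - [1,0,0,-2,0]
    - [1,0,0,-3,0]
    - [1,0,0,-3,0]
    - [1,1,0,-1,0]
    - [1,3,0,0,0]
    - [1,4,0.5,0,0]
    - [1,5,1,0,0]
    - [1,5,1,0,0]
    - [1,5,2,0,0]
    - [1,4.5,3,0,0]
    - [1,3,4,0,0]
    - [1,2,4,0,0]
    - [1,1,3,0,0]
    - [1,0.9,1.8,0,0]
    - [1,0,1,0,0]
    - [1,0,0,0,0]
    - [1,0,0,0,0]
    - [1,0,0,0,0]

```text
time_s: 21.95
tcp_pos: [0.5838, 0.0382, 0.2538]
tcp_rot: [-2.222, -2.221, 0.001]
wrist_force: [0.1, 0.2, -2.1]
opening: 0.591
```

```bash
python3 plates.py wp100; python3 edge.py wp100 180 262
```

```text
0.58 220 303 322 336 centre [ 0.586  -0.1624] d_cm [  0.22 -20.06] rms_mm 5.557230100428831
[0.5838 0.0382 0.2538] axis px z=.046 [261. 182.]
row [(196, 24, 218), (198, 24, 213), (200, 23, 205), (202, 23, 219), (204, 24, 211), (206, 48, 226), (208, -152, 71), (210, -6, 116), (212, -9, 128), (214, -12, 144), (216, 26, 245), (218, 17, 233), (220, 18, 234), (222, 19, 235), (296, -197, 75), (298, 23, 246), (300, 14, 239), (302, 13, 239), (304, 14, 242), (306, -13, 151), (308, -13, 144), (310, -13, 126), (312, -10, 116), (314, 1, 23), (316, 4, 27), (318, 1, 25), (320, -1, 22), (322, 13, 105)]
col [(128, 1, 9), (130, -6, 51), (132, -5, 60), (134, -7, 70), (136, 14, 105), (138, 17, 126), (140, 17, 126), (142, 16, 125), (144, 22, 129), (146, -82, 40), (148, 11, 121), (150, 18, 125), (152, 18, 125), (154, 16, 124), (156, 17, 123), (158, 16, 125), (160, 17, 126), (162, 16, 127), (164, 17, 123)]
45 0 [306.3 181.9]
-45 0 [215.8 181.9]
0 45 [261.  136.1]
```

View pics/wp100.png

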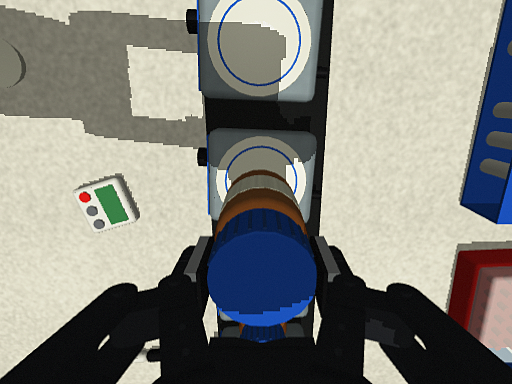

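The plate is centred on the grasp axis to within 1 mm. I'll lower.

>>> step_arm:
  increments:
    - [1,0,-0.1,1,0]
    - [1,0,0,2,0]
    - [1,0,0,1.3,0]
    - [1,0,0,0.6,0]
    - [1,0,0,0.2,0]
    - [1,0,0,0.1,0]
    - [1,0,0,0,0]
    - [1,0,0,0,0]

```text
time_s: 23.05
tcp_pos: [0.5838, 0.0385, 0.2025]
tcp_rot: [2.221, 2.221, 0.001]
wrist_force: [-0.0, 0.0, -2.5]
opening: 0.593
```

>>> step_arm:
  increments:
    - [1,0,0,0.1,0]
    - [1,0,0,0.1,0]
    - [1,0,0,0,0]
    - [1,0,0,0,0]

```text
time_s: 23.55
tcp_pos: [0.5839, 0.0386, 0.2013]
tcp_rot: [2.221, 2.221, 0.001]
wrist_force: [-2.9, -0.1, 4.3]
opening: 0.596
```

>>> step_arm:
  increments:
    - [0.1,0,0,0,0]
    - [-0.2,0,0,0,0]
    - [-0.5,0,0,0,0]
    - [-1,0,0,0,0]
    - [-1,0,0,0,0]
    - [-1,0,0,-1.5,0]
    - [-1,0,0,-3,0]
    - [-1,0,0,-3.5,0]
    - [-1,1.6,-1.4,-1.5,0]
    - [-1,4,-3.5,0,0]
    - [-1,5,-4,0,0]
    - [-1,5,-4,0,0]
    - [-1,5,-4,0,0]
    - [-1,3.5,-3,0,0]
    - [-1,1.5,-1.5,0,0]
    - [-1,0,0,0,0]
    - [-1,0,0,0,0]

```text
time_s: 25.68
tcp_pos: [0.373, 0.2907, 0.2956]
tcp_rot: [2.221, 2.221, 0.002]
wrist_force: [-0.1, 0.3, 0.2]
opening: 0.998
```

```bash
python3 look.py .143 w250
```

```text
[494.  25.] [480   6  27  38 673] [0.5311 0.417 ] mid-cap [0.5382 0.4191] d_mm [158.2 126.3]
[259. 191.] [ 227  158   65   66 3206] [0.3715 0.2987] mid-cap [0.3714 0.2955] d_mm [-1.5  8. ]
[0.373  0.2907 0.2956] [261. 201.]
```

View pics/w250.png

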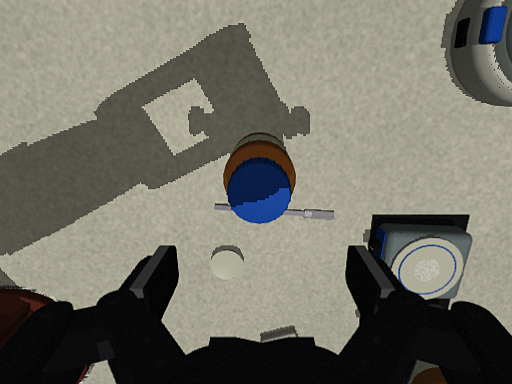

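>>> step_arm:
  increments:
    - [-1,0.8,-0.15,1,0]
    - [-1,0,0,3,0]
    - [-1,0,0,3.2,0]
    - [-1,0,0,2.5,0]
    - [-1,0,0,1,0]
    - [-1,0,0,0,0]
    - [-1,0,0,0,0]
    - [0.3,0,0,0,0]
    - [1,0,0,0,0]
    - [1,0,0,0,0]
    - [1,0,0,0,0]
    - [1,0,0,0,0]
    - [1,0,0,0,0]
    - [1,0,0,0,0]

```text
time_s: 27.48
tcp_pos: [0.3713, 0.2994, 0.1891]
tcp_rot: [2.221, 2.221, 0.002]
wrist_force: [-2.2, -1.0, 5.9]
opening: 0.585
```

>>> step_arm:
  increments:
    - [1,0,0,-1,0]
    - [1,0,0,-2,0]
    - [1,0,0,-3,0]
    - [1,0,0,-3,0]
    - [1,0,0,-1,0]
    - [1,-0.7,1.2,0,0]
    - [1,-2,3,0,0]
    - [1,-3,4,0,0]
    - [1,-3,4,0,0]
    - [1,-2.5,4,0,0]
    - [1,-1.5,3,0,0]
    - [1,-1,2,0,0]
    - [1,0,0,0,0]
    - [1,0,0,0,0]
    - [1,0,0,0,0]

```text
time_s: 29.35
tcp_pos: [0.5818, 0.1622, 0.2869]
tcp_rot: [-2.22, -2.221, 0.003]
wrist_force: [0.2, 0.5, -4.9]
opening: 0.588
```

```bash
python3 plates.py wp250; python3 edge.py wp250 172 262
```

```text
[0.5818 0.1622 0.2869] axis px z=.046 [262. 174.]
row [(196, 22, 209), (198, 24, 204), (200, 23, 208), (202, 23, 205), (204, 23, 205), (206, 25, 210), (208, 25, 211), (210, 24, 207), (212, 45, 223), (214, -95, 51), (216, -5, 109), (218, -11, 120), (220, -16, 136), (222, 23, 240), (296, 20, 239), (298, 17, 235), (300, 17, 236), (302, 21, 181), (304, -14, 133), (306, -7, 120), (308, -7, 103), (310, 2, 20), (312, 0, 25), (314, 0, 21), (316, 1, 24), (318, 0, 0), (320, 23, 209), (322, 25, 204)]
col [(128, -5, 58), (130, -6, 59), (132, 17, 115), (134, 17, 116), (136, 15, 118), (138, 21, 120), (140, -62, 49), (142, 9, 110), (144, 16, 117), (146, 15, 116), (148, 16, 116), (150, 15, 116), (152, 15, 118), (154, 19, 106), (156, 41, 27), (158, 42, 28), (160, 31, 51), (162, 10, 92), (164, 14, 87)]
45 0 [302.  173.7]
-45 0 [220.4 173.5]
0 45 [261.3 132.2]
```

View pics/wp250.png

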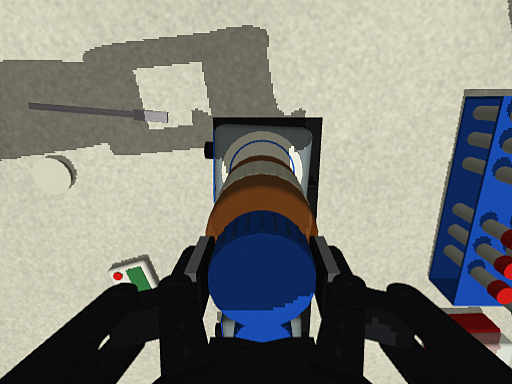

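Aligned to within 1 mm. I'll lower.

>>> step_arm:
  increments:
    - [1,0,0,1,0]
    - [1,0,0,2,0]
    - [1,0,0,1.3,0]
    - [1,0,0,0.5,0]
    - [1,0,0,0.2,0]
    - [1,0,0,0.1,0]
    - [1,0,0,0,0]
    - [1,0,0,0,0]

```text
time_s: 30.45
tcp_pos: [0.5832, 0.162, 0.2375]
tcp_rot: [2.221, 2.221, 0.001]
wrist_force: [0.0, -0.0, -5.9]
opening: 0.59
```

>>> step_arm:
  increments:
    - [1,0,0,0.1,0]
    - [1,0,0,0.1,0]
    - [1,0,0,0.1,0]
    - [1,0,0,0,0]
    - [1,0,0,0,0]

```text
time_s: 31.08
tcp_pos: [0.5831, 0.1619, 0.2352]
tcp_rot: [2.221, 2.221, 0.0]
wrist_force: [-5.2, -0.4, 6.1]
opening: 0.588
```

Contact. I'll release, retreat up and back, and check.

>>> step_arm:
  increments:
    - [0.1,0,0,0,0]
    - [-0.2,0,0,0,0]
    - [-0.5,0,0,0,0]
    - [-1,0,0,0,0]
    - [-1,0,0,0,0]
    - [-1,0,0,-1.5,0]
    - [-1,0,0,-3,0]
    - [-1,0,0,-4,0]
    - [-1,0,0,-4,0]
    - [-1,0,-3,0,0]
    - [-1,-3,-5,0,0]
    - [-1,-5,-5,0,0]
    - [-1,-5,-4,0,0]
    - [-1,-3,0,0,0]
    - [-1,0,0,0,0]
    - [-1,0,0,0,0]

```text
time_s: 33.08
tcp_pos: [0.42, 0.0093, 0.3598]
tcp_rot: [2.221, 2.221, 0.002]
wrist_force: [-0.2, -0.5, -0.2]
opening: 1.0
```

```bash
python3 - <<'E'
from h import *
b=env.capture("side");a=env.capture("scene"); P=[(.5875,-.2155,.074),(.5845,-.0865,.091),(.583,.038,.110),(.582,.162,.143)]
out=[]
for n,im,s in(("side",b,(200,90)),("scene",a,(190,110))):
    big=cv2.resize(im,None,fx=3,fy=3)
    for x,y,h in P:
        for z in(.046,.046+h):
            u=(proj(n,[x,y,z])*3).astype(int); cv2.circle(big,tuple(map(int,u)),2,(0,255,0),-1)
    out.append(big[s[1]*3:s[1]*3+540,s[0]*3:s[0]*3+390])
save(np.hstack(out),"final")
E
```

```text
(no output)
```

View pics/final.png

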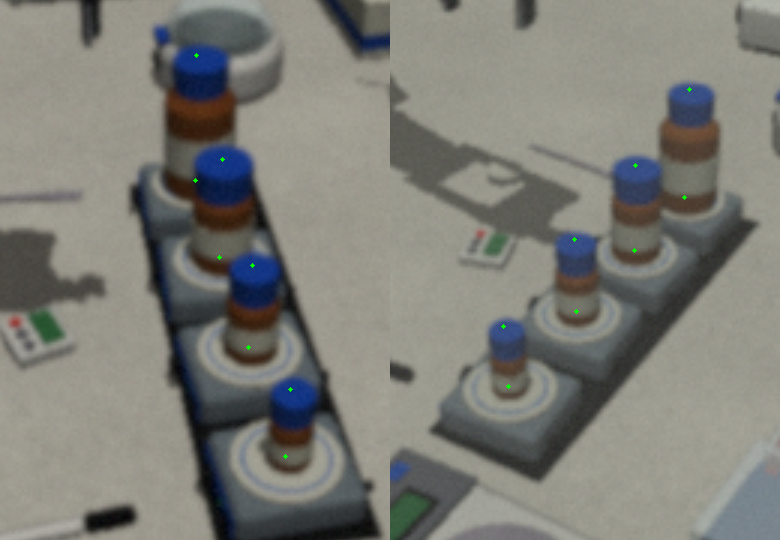

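The final picture shows all four bottles upright inside the plate rings, smallest next to the balance (bottom), largest farthest. Each is within a few mm of its marker, and the gripper is well clear.

```bash
python3 -c "
from h import *
print(env.finish_job())"
```

```text
the job is handed in; nothing more can be done
None
```

All four bottles are on the stirrers in size order. The 25 ml is on the plate nearest the balance, then the 50 ml, the 100 ml and the 250 ml at the far end. I handed the job in at about 33 s of the 104 s limit; no verdict is reported.

- **Handling:** Each bottle was gripped by its cap and lowered until the wrist force showed light contact (4–7 N). I then opened the gripper slowly.
- **Centring:** Before each lowering, the wrist camera put the grasp axis within about 1–2 mm of the plate centre, after small corrections.
- **Final check:** The side and scene pictures show all four upright inside the plate rings, a few mm off centre at most by eye. The gripper was open and well clear.
- **Disagreements:**
  - The side and scene cameras differed by 5–16 mm on the bottles, so I placed by the wrist camera.
  - The trained plate detector gave no usable result with a bottle in the gripper. I took the plate centres from the plate edges in the wrist pictures instead.
- **Picture budget:** I viewed 12 pictures.

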